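Close the glaze pot's stopcock, set its bayonet lid half-way to the lock and hold it

TASK

On the glaze pot, first turn the stopcock handle fully closed, across its pipe. Then fit the bayonet lid into the pot's mouth until its flange sits flush on the rim, and twist it clockwise, without letting it click into the lock, to the half-way (venting) position where the lid's nibs line up with the raised ribs on the pot's collar. Finish while still gripping the lid by its handle and holding it there; leave the bowl, the jar and the plain knobbed lid where they are.

Things in the scene. Friction and masses are not known exactly. Their poses are not given: they have to be found in the camera images.
- pot: Glaze pot, fixed to the table: round, white, 120 mm across, 110 mm high, grey collar 130 mm across at its rim. Origin: centre of its underside, z up. A pipe leaves its wall along its +x to a brass ball valve 115 mm from the pot's centre, with the stopcock handle on top.
- pot_mouth (a point): Centre of the pot's round mouth (88 mm across) at rim height, 110 mm above the table; axes as the pot's. The rim is a 6 mm thick ledge ring. Under it a closed channel runs clockwise only (seen from above) from the two slots. 57 deg clockwise of the slots the lid's lugs meet sprung plungers, which click in and lock at about 70 deg.
- pot_slot (a point): One of two equal slots in the ledge, opposite each other on the pot's +x and -x (this one at +x, 49 mm from the mouth's centre, at rim height). Open to the mouth: 20 mm wide at the mouth's edge, slightly wider outwards, reaching to 54 mm from the centre. The lid's lugs enter here.
- pot_rib (a point): One of two equal upright raised ribs on the collar's outside, opposite each other, marking half-way: 35 deg clockwise (seen from above) of the slots. 6 mm wide, 24 mm high, top at rim height, reaching from 65 to 72 mm from the centre; this point is the middle of its top, 68 mm out.
- stopcock (a joint): Turn of the stopcock handle about its upright axis, rad: 0 = open (handle along the pipe, pointing away from the pot, the pot's +x); grows clockwise seen from above to 1.571 = fully closed at its stop (handle square across the pipe, along the pot's -y). Starts open or partly open, turns with light friction (0.08 N m), stays where left.
- stopcock_hinge (a point): Point on the upright axis of the stopcock handle at the handle's mid height, 115 mm from the pot's centre along the pot's +x, 90 mm above the table; it does not move as the handle turns.
- stopcock_grip (a point): Point in the handle bar, 52 mm from its axis, at mid height (90 mm above the table); its x axis points outwards along the bar. The steel bar is level, 12 mm wide, 14 mm high, and ends 78 mm from the axis; below it 27 mm are free down to the pipe.
- lid: Grey bayonet lid, 0.18 to 0.31 kg, right way up on the table. Origin: centre of the plug's underside, z up. Plug 84 mm across, 18 mm deep; above it a flange 114 mm across, 8 mm thick, and a bar handle along x. It goes in with its x axis along the pot's x; seated, the flange rests on the rim, the origin 18 mm below it (2 mm play in height). Off the slots it stays 16 mm higher.
- lid_lug (a point): Tip of one of two equal lugs under the flange, on the lid's +x and -x (this one at +x, 51 mm from the centre, 6 mm above the lid's origin): 16 mm wide, 8 mm high. The lid is the same turned by half a turn.
- lid_nib (a point): Tip of one of two equal pointer nibs on the flange, straight above the lugs on the lid's +x and -x (this one at +x, 66 mm from the centre, 23 mm above the lid's origin); 6 mm wide.
- lid_grip (a point): Middle of the lid's bar handle, 49 mm above the lid's origin, 23 mm above the flange's top; axes as the lid's. The bar is 70 mm long (along x), 16 mm wide (along y), 36 mm high; its top is 62 mm above the lid's origin.
- bowl: Bystander: an open terracotta bowl, 100 mm across, 48 mm high; origin under its centre. To be left alone.
- jar: Bystander: a closed jar, 60 mm across, 85 mm high; origin under its centre. To be left alone.
- plain_lid: Bystander: a flat round lid with a small round knob and no lugs, 90 mm across, 34 mm high with its knob; origin under its centre. Not for this pot; to be left alone.
Things that resemble listed ones, but are neither listed nor needed, are in the scene too. Leave any purple or white look-alike of the lid alone.

How it is judged:
By the outcome, as a careful person would: the job done as asked, in the order asked, and still so for the second after the job is handed in, while the arm keeps its last pose, push and grip.
It also fails if it takes over 61 s, if anything falls off the work surface, if the arm or the gripper's body presses on something with over 40 N, if the wrist force passes 120 N, or if a joint passes its speed limit or range.

ROBOT

A 7-joint arm with a two-finger parallel gripper is mounted at the origin on the work surface. World frame = base frame: x ahead of the robot, y to its left, z up, the work surface at z = 0. Lengths are in m, angles in rad, forces in N, time in s.
With the tool pointing down it reaches from about 0.425 to 0.95 m from the base axis. Payload 4.7 kg.
Tool frame: the origin (TCP) lies between the finger pads; the fingertips stand 25 mm ahead of it and the grasp point (between the pads) lies 6 mm ahead of it; x points along the fingers, z is the direction in which the jaws open and shut, and the axes are right-handed (so a half turn about x gives the same grasp; the last joint's range is limited). The gripper opens to 85 mm and grips with 20 to 120 N. Pads are 22 mm wide; open, the fingers measure 114 mm over their backs; the gripper's body (76 mm by 85 mm) begins 54 mm behind the grasp point. The pads swing forward as they close: fully open they stand 13 mm farther back than shut.
Start: joints at [-1.31, 0.469, -0.049, 1.532, 0.024, 1.141, -0.082], TCP at [0.193, 0.647, 0.256] pointing down, gripper open.
Joint ranges: [-2.59, 2.59], [-0.33, 1.99], [-1.39, 1.29], [0.1, 2.45], [-1.04, 4.18], [0.21, 1.99], [-2.66, 2.66]. Speed limits (rad/s): [2.57, 2.57, 3.14, 3.14, 3.14, 3.14, 3.14].

INTERFACE

Orientations are given as a 3x3 rotation matrix whose columns are the frame's x, y, z axes.
In Python, from rig import * gives the robot as it stands. Calls block until the motion is done:
- movep(position, orientation): joint-space move of the TCP to a pose.
- move_l(position, attitude=None, feed=0.15, until_force=None): straight line of the TCP; attitude=None keeps the orientation; feed is the mean speed in m/s. With until_force (N) it stops when the force on the tool has changed by that much, and returns True; else False.
- move_joints(angles): joint-space move.
- command_gripper(opening, newtons=None): finger opening in m; newtons is the grip in N (None keeps the last); returns when the fingers have stopped.
- sleep(seconds).
- inverse_kinematics(position, orientation): joint angles nearest the present ones, or None.
- sense(): the state.
- camera(name): name is "scene" or "top" or "wrist"; returns (picture, depth): 400x640x3 uint8, red, green, blue; 400x640 float32, m along the optical axis (not along the pixel's ray), 0 where there is no reading.
- camera_params(name): a dict with "K" (3x3 intrinsics, pixels), "dist" ([k1, k2, p1, p2, k3] as OpenCV has them; the pictures are not rectified), "position" and "rotation" of the camera in the world; the wrist camera has in their place "tool_from_camera" (4x4, takes a point from camera to tool coordinates, whose origin is the TCP and whose axes are the tool frame's). Camera axes: x right, y down, z forward; pixel columns grow to the right and rows downward; lengths in m; the calibration is good to about 2 mm. A picture is of the moment at which its call begins: read the wrist's pose just before it. camera_params takes no time and is no camera call.
A pose or a line that the arm cannot do raises Unreachable and nothing moves.
- finish_job(): hands the job in, once; it reports no verdict.
The state is a dict: "time_s": time; "joint_pos": joint angles; "qd": joint speeds; "joint_efforts": joint torques, N m; "position": TCP position; "tcp_rot": TCP orientation; "wrist_force": force on the tool from outside, world axes, zero at the start; "ft_torque": the same for the moment, N m; "finger_gap": finger opening in m.
Only numpy, scipy, OpenCV 4.12 (cv2) and the standard library are available. Lean on these libraries where they do the work, as an engineer would, in place of code of your own. Each camera call takes 0.05 s, during which the arm holds its last target.

## Working session

There is one attempt and no reset: what is moved stays moved. The work goes in short steps, each a Python script; the robot and the scene stay as the last script left them, time stands still between calls to the robot, and variables do not carry over. Pictures are saved under pics/ and viewed, and the job is handed in when it is done.

```bash
ls; mkdir -p pics
python3 - <<'E'
from rig import *
import cv2,numpy as np
for n in ("scene","top"):
    p,d=camera(n); cv2.imwrite(f"pics/{n}0.png",p[:,:,::-1]); np.savez(f"pics/{n}0.npz",p=p,d=d)
    c=camera_params(n); print(n,c)
print(camera_params("wrist"))
s=sense();print({k:np.round(v,3) for k,v in s.items()})
E
```

```text
pics
scene {'K': array([[361.71683142,   0.        , 320.01740903],
       [  0.        , 361.71683142, 197.03073113],
       [  0.        ,   0.        ,   1.        ]]), 'dist': array([-0.08063247,  0.        ,  0.        ,  0.        ,  0.        ]), 'position': array([ 1.14004682, -0.04770921,  0.75639296]), 'rotation': array([[ 0.06824702,  0.7194273 , -0.6912067 ],
       [ 0.99754584, -0.0383459 ,  0.05858224],
       [ 0.01564072, -0.69350844, -0.72027871]])}
top {'K': array([[363.35675491,   0.        , 322.71897216],
       [  0.        , 363.35675491, 198.25960152],
       [  0.        ,   0.        ,   1.        ]]), 'dist': array([-0.06666613,  0.        ,  0.        ,  0.        ,  0.        ]), 'position': array([ 0.30208368, -0.00867854,  1.13459965]), 'rotation': array([[ 0.01056018, -0.98046827,  0.19639364],
       [-0.99984287, -0.01315002, -0.01188765],
       [ 0.01423804, -0.19623725, -0.98045307]])}
{'K': array([[333.32065523,   0.        , 319.49427997],
       [  0.        , 333.32065523, 200.43705402],
       [  0.        ,   0.        ,   1.        ]]), 'd
[... 323 characters left out ...]
e-04,
         1.31417611e-03],
       [ 0.00000000e+00,  0.00000000e+00,  0.00000000e+00,
         1.00000000e+00]])}
{'time_s': np.float64(0.1), 'joint_pos': array([-1.31 ,  0.469, -0.049,  1.534,  0.024,  1.141, -0.082]), 'qd': array([ 0.001, -0.002,  0.   , -0.004,  0.   , -0.   ,  0.001]), 'joint_efforts': array([ 1.0000e-03, -5.1151e+01, -4.7000e-02, -2.3840e+01,  1.1000e-02,
        4.0000e-03,  0.0000e+00]), 'position': array([0.193, 0.646, 0.255]), 'tcp_rot': array([[-0.   , -0.958,  0.286],
       [-0.002,  0.286,  0.958],
       [-1.   , -0.   , -0.002]]), 'wrist_force': array([ 0.186,  0.596, -0.205]), 'ft_torque': array([-0.032,  0.04 , -0.01 ]), 'finger_gap': np.float64(0.085)}
```

View pics/scene0.png

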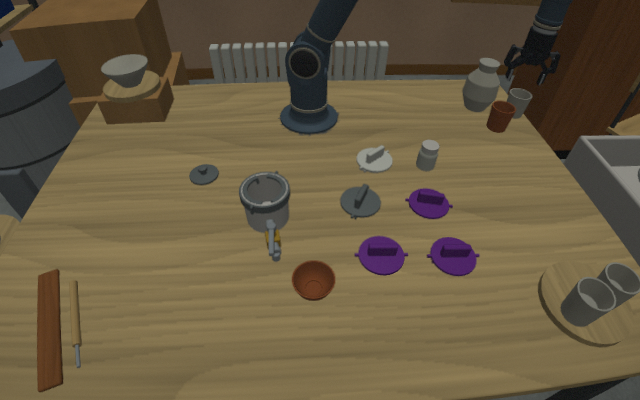

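View pics/top0.png

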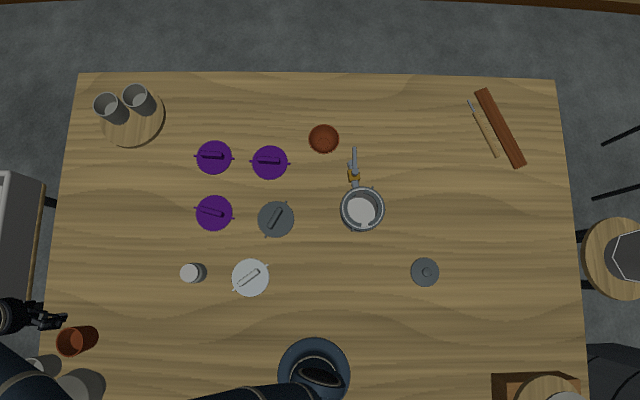

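The scene picture shows the pot at (265,200), with the valve handle at (273,240). The grey bar-handle lid is at (360,200), with purple and white look-alikes around it. In the top picture the pot is at (361,208), the valve handle runs (354,148)-(354,180), and the lid is at (276,219). I'll do rough localisation first, then take wrist close-ups.

```bash
cat > h.py <<'E'
from rig import *
import cv2,numpy as np
def cam(n,s=None):
    c=camera_params(n)
    if n=="wrist":
        T=np.array(c["tool_from_camera"]); R=np.array(s["tcp_rot"])
        return c["K"],c["dist"],np.array(s["position"])+R@T[:3,3],R@T[:3,:3]
    return c["K"],c["dist"],c["position"],c["rotation"]
def ray(C,uv,z):
    K,D,p,R=C
    n=cv2.undistortPoints(np.array(uv,float).reshape(-1,1,2),K,D).reshape(-1,2)
    d=np.c_[n,np.ones(len(n))]@R.T
    return p+d*((z-p[2])/d[:,2])[:,None]
def cloud(C,d):
    K,D,p,R=C
    v,u=np.mgrid[0:d.shape[0],0:d.shape[1]]
    n=cv2.undistortPoints(np.c_[u.ravel(),v.ravel()].astype(float).reshape(-1,1,2),K,D).reshape(-1,2)
    P=(np.c_[n,np.ones(len(n))]*d.ravel()[:,None])@R.T+p
    P[d.ravel()==0]=np.nan
    return P.reshape(*d.shape,3)
def proj(C,P):
    K,D,p,R=C
    return cv2.projectPoints(((np.array(P)-p)@R).reshape(-1,1,3),np.zeros(3),np.zeros(3),K,D)[0].reshape(-1,2)
def down(yaw):  # tool x down, jaw axis z at yaw in world
    z=np.array([np.cos(yaw),np.sin(yaw),0]);x=np.array([0,0,-1.]);return np.c_[x,np.cross(z,x),z]
def shot(n,name):
    s=sense();p,d=camera(n);cv2.imwrite(f"pics/{name}.png",p[:,:,::-1]);C=cam(n,s)
    np.savez(f"pics/{name}.npz",p=p,d=d,K=C[0],D=C[1],pos=C[2],R=C[3]);return p,d,C
def load(name):
    f=np.load(f"pics/{name}.npz");return f["p"],f["d"],(f["K"],f["D"],f["pos"],f["R"])
E
python3 - <<'E'
from h import *
C=cam("top")
for nm,uv,z in [("potrim",(361,208),.11),("valve",(354,170),.09),("htip",(354,148),.097),("lid",(276,219),.022),("bowl",(323,138),.048),("jar",(193,272),.085),("plain",(425,272),.02),("white",(250,278),.02),("purp",(270,162),.02),("purp2",(214,213),.02),("p3",(214,156),.02)]:
    print(nm,ray(C,[uv],z)[0].round(3))
s=sense();print(down(0.3),s["tcp_rot"].round(2))
E
```

```text
potrim [ 0.48  -0.131  0.11 ]
valve [ 0.599 -0.114  0.09 ]
htip [ 0.665 -0.114  0.097]
lid [0.458 0.121 0.022]
bowl [ 0.714 -0.021  0.048]
jar [0.293 0.346 0.085]
plain [ 0.301 -0.336  0.02 ]
white [0.278 0.194 0.02 ]
purp [0.641 0.147 0.02 ]
purp2 [0.474 0.315 0.02 ]
p3 [0.659 0.328 0.02 ]
[[ 0.         -0.29552021  0.95533649]
 [ 0.          0.95533649  0.29552021]
 [-1.          0.          0.        ]] [[-0.   -0.96  0.29]
 [-0.    0.29  0.96]
 [-1.   -0.   -0.  ]]
```

Run:
```python
from h import *
movep([0.55,-0.12,0.40],down(np.radians(90)))
shot("wrist","w_pot")
movep([0.50,0.12,0.30],down(np.radians(63)))
shot("wrist","w_lid")
shot("top","top1")
s=sense();print(s["time_s"],s["position"],s["joint_pos"].round(2))
```

```text
4.2917 [0.5008952  0.11844918 0.30071401] [-1.02  0.2   0.83  1.89 -0.16  1.12  0.97]
```

View pics/w_pot.png

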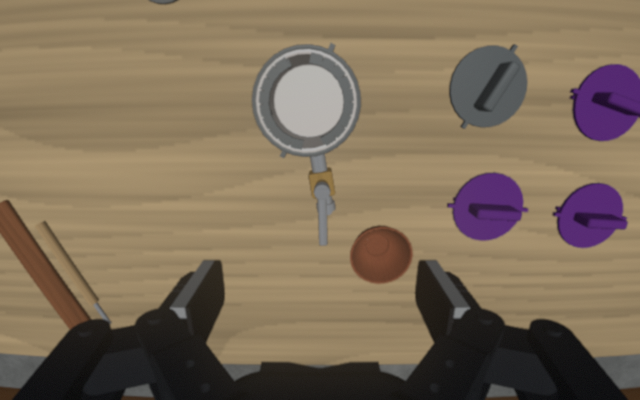

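View pics/w_lid.png

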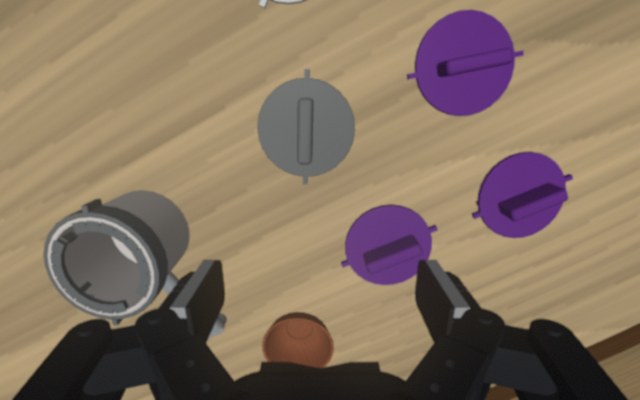

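w_pot shows the pot mouth at (306,100), ribs at (332,47) and (283,154), the valve at (321,182) and the handle tip at (323,243). w_lid shows the grey lid at (306,128) with nibs at (307,72) and (305,181). Next I'll measure these.

Run:
```python
from h import *
p,d,C=load("w_pot")
cv2.imwrite("pics/c_pot.png",cv2.resize(p[30:255,225:425,::-1],None,fx=2.6,fy=2.6,interpolation=cv2.INTER_CUBIC))
P=cloud(C,d)
x,y,z=P[...,0],P[...,1],P[...,2]
near=(np.hypot(x-.48,y+.13)<.09)
m=near&(z>.1)&(z<.125); print("rim z",np.median(z[m]),m.sum())
# outer contour at rim
mm=cv2.morphologyEx(m.astype(np.uint8),cv2.MORPH_CLOSE,np.ones((5,5)))
cs=max(cv2.findContours(mm,cv2.RETR_EXTERNAL,cv2.CHAIN_APPROX_NONE)[0],key=len).reshape(-1,2)
Q=ray(C,cs,.11)
from scipy.optimize import least_squares
f=least_squares(lambda a:np.hypot(Q[:,0]-a[0],Q[:,1]-a[1])-a[2],[.48,-.13,.065],loss="soft_l1",f_scale=.001);print("rim fit",f.x)
r=np.hypot(Q[:,0]-f.x[0],Q[:,1]-f.x[1]);a=np.degrees(np.arctan2(Q[:,1]-f.x[1],Q[:,0]-f.x[0]))
for i in np.where(r>f.x[2]+.003)[0]: print(cs[i],a[i].round(1),r[i].round(4))
# handle
hsv=cv2.cvtColor(p,cv2.COLOR_RGB2HSV)
h=(z>.08)&(z<.11)&(x>.56)&(x<.72)&(abs(y+.115)<.06)
pts=np.argwhere(h)[:,::-1].astype(np.float32);print("handle",len(pts),np.median(z[h]),pts.min(0),pts.max(0))
H=ray(C,pts,.097)
for X in np.arange(.57,.70,.01):
    k=abs(H[:,0]-X)<.005
    if k.any(): print(X.round(3),H[k,1].min().round(4),H[k,1].max().round(4),np.median(z[h][k]).round(4))
p,d,C=load("w_lid")
cv2.imwrite("pics/c_lid.png",cv2.resize(p[50:210,220:400,::-1],None,fx=3.5,fy=3.5,interpolation=cv2.INTER_CUBIC))
```

```text
rim z 0.11036332950522337 4993
rim fit [ 0.48183832 -0.1343871   0.06416763]
[330  43] 157.0 0.0709
[330  44] 156.7 0.0699
[330  45] 156.3 0.069
[329  46] 156.8 0.0675
[280 152] -28.8 0.0674
[280 153] -28.3 0.0685
[280 154] -27.8 0.0696
[280 155] -27.4 0.0707
[280 156] -27.0 0.0719
[281 156] -26.1 0.0713
[282 157] -24.8 0.0719
[283 157] -23.9 0.0714
[284 156] -23.4 0.0698
[284 155] -23.7 0.0686
[334  49] 151.3 0.0672
[334  48] 151.7 0.0681
[334  47] 152.1 0.069
[334  46] 152.6 0.07
[335  45] 152.2 0.0715
[334  44] 153.4 0.0719
[333  44] 154.2 0.0714
[332  43] 155.4 0.0718
[331  43] 156.2 0.0714
handle 641 0.09763799094516262 [314. 182.] [329. 245.]
0.58 -0.1227 -0.1084 0.0902
0.59 -0.1254 -0.1057 0.0992
0.6 -0.1254 -0.1056 0.0995
0.61 -0.1201 -0.1095 0.0974
0.62 -0.1201 -0.1094 0.0971
0.63 -0.1201 -0.1093 0.097
0.64 -0.1201 -0.1092 0.0973
0.65 -0.1187 -0.1091 0.0974
0.66 -0.1187 -0.1077 0.0971
0.67 -0.1187 -0.1076 0.0973
```

View pics/c_pot.png

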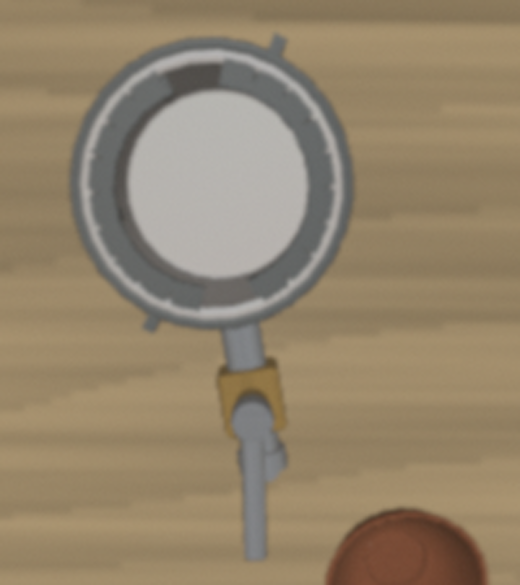

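View pics/c_lid.png

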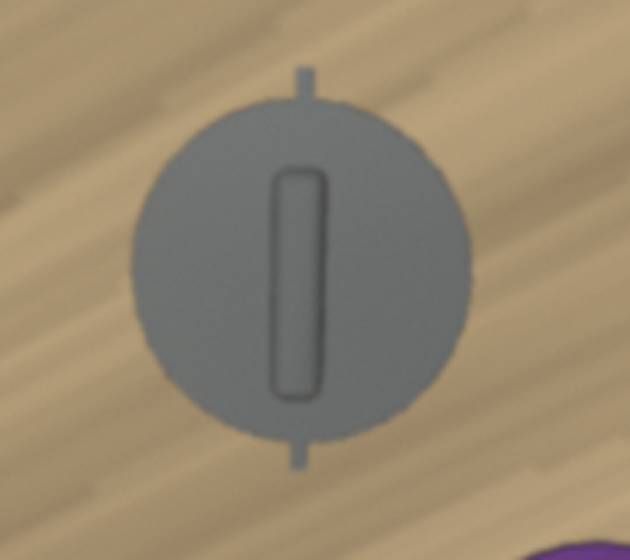

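Run:
```python
from h import *
from scipy.optimize import least_squares
def fit(Q,g): return least_squares(lambda a:np.hypot(Q[:,0]-a[0],Q[:,1]-a[1])-a[2],g,loss="soft_l1",f_scale=.001).x
def lid(name,ctr):
    p,d,C=load(name); P=cloud(C,d); x,y,z=np.moveaxis(P,2,0)
    hsv=cv2.cvtColor(p,cv2.COLOR_RGB2HSV)
    m=(hsv[...,1]<50)&(np.hypot(x-ctr[0],y-ctr[1])<.09)&(z>.008)
    print(name,"z flange",np.median(z[m]),"max",np.nanpercentile(z[m],99))
    cs=max(cv2.findContours(m.astype(np.uint8),cv2.RETR_EXTERNAL,cv2.CHAIN_APPROX_NONE)[0],key=len).reshape(-1,2)
    Q=ray(C,cs,.026 if name!="x" else 0); c=fit(Q,[*ctr,.057]);print("fit",c)
    a=np.degrees(np.arctan2(Q[:,1]-c[1],Q[:,0]-c[0])); r=np.hypot(*(Q[:,:2]-c[:2]).T)
    k=r>c[2]+.004
    for s in (a[k][abs((a[k]+27+90)%360-90)<45],a[k][abs((a[k]+27-180+180)%360-180)<45]): print("nib",s.size,s.mean().round(1) if s.size else "")
    t=(z>.05)&(z<.075)&(np.hypot(x-ctr[0],y-ctr[1])<.06)
    pts=np.argwhere(t)[:,::-1].astype(np.float32)
    H=ray(C,pts,.062)[:,:2]; rc=cv2.minAreaRect((H*1000).astype(np.float32));print("bar",rc,len(pts),np.median(z[t]))
    w,v=np.linalg.eigh(np.cov(H.T));print("pca",H.mean(0),np.degrees(np.arctan2(v[1,1],v[0,1])))
lid("w_lid",(.458,.121)); lid("w_pot",(.458,.121)); lid("top1",(.458,.121))
p,d,C=load("top1");P=cloud(C,d);x,y,z=np.moveaxis(P,2,0)
m=(np.hypot(x-.48,y+.13)<.09)&(z>.1)&(z<.125);print(m.sum(),np.median(z[m]))
mm=cv2.morphologyEx(m.astype(np.uint8),cv2.MORPH_CLOSE,np.ones((3,3)))
cs=max(cv2.findContours(mm,cv2.RETR_EXTERNAL,cv2.CHAIN_APPROX_NONE)[0],key=len).reshape(-1,2)
print("pot top",fit(ray(C,cs,.11),[.48,-.13,.065]))
```

```text
w_lid z flange 0.3431526849125774 max 0.3665254658940749
fit [0.86087172 0.14243078 0.15317125]
nib 0 
nib 82 166.2
bar ((459.2785339355469, 124.028076171875), (15.890454292297363, 68.97905731201172), 61.91304016113281) 983 0.061997444621226916
pca [0.45871086 0.12422712] 151.0980715755205
w_pot z flange 0.02665954094358705 max 0.06335335996958462
fit [0.45913109 0.12259744 0.05596649]
nib 10 -28.6
nib 10 151.2
bar ((459.2997131347656, 119.48783874511719), (20.657522201538086, 70.53897857666016), 61.666648864746094) 760 0.06154249154343802
pca [0.45914271 0.11985096] 150.66701503851013
top1 z flange 0.030265824339757108 max 0.6266222330233796
fit [0.50225235 1.20484667 1.06434461]
nib 0 
nib 0 
bar ((456.4348449707031, 122.55879974365234), (17.576234817504883, 69.29238891601562), 61.07146072387695) 135 0.06107760322682698
pca [0.45631545 0.12293051] 151.85608191913516
831 0.11007776674427605
pot top [ 0.48004593 -0.13419256  0.06388697]
```

Pot: centre (0.4815,-0.1343), yaw +9.1°. Both ribs agree, the hinge falls on the brass part, and the rim height is 0.110. The handle is 6.8° past open. Lid: (0.459,0.1235), bar at -28.7°, bar top z=0.062, size 69x16. All of these match the given dimensions. Next is the stopcock.

```bash
cat >> h.py <<'E'
POT=np.array([.4813,-.1343]); YAW=9.1
HI=POT+.115*np.array([np.cos(np.radians(YAW)),np.sin(np.radians(YAW))])
LID=np.array([.459,.1235]); LA=-28.7
def hp(a,r=.058,z=.096):
    a=np.radians(a);return np.array([HI[0]+r*np.cos(a),HI[1]+r*np.sin(a),z])
E
python3 - <<'E'
from h import *
print(HI)
for nm,p,y in [("h0",hp(2.3),92.3),("h1",hp(-80.9),9.1),("lid",[*LID,.05],61.3),("pot",[*POT,.2],99.1),("potend",[*POT,.14],64.1)]:
    for dy in (0,180,-180):
        q=inverse_kinematics(np.array(p),down(np.radians(y+dy)));print(nm,dy,None if q is None else np.round(q,2))
E
```

```text
[ 0.59485259 -0.11611182]
h0 0 [-0.32  0.69  0.63  1.73 -0.51  0.89  2.14]
h0 180 [-0.58  0.94  1.15  1.74 -0.95  1.13 -0.65]
h0 -180 [-0.58  0.94  1.15  1.74 -0.95  1.13 -0.65]
h1 0 [-0.36  0.72  0.85  1.82 -0.68  0.92  0.96]
h1 180 [-0.49  0.86  1.11  1.83 -0.9   1.05 -2.  ]
h1 -180 [-0.49  0.86  1.11  1.83 -0.9   1.05 -2.  ]
lid 0 [-0.81  0.51  0.58  2.2  -0.53  0.57  1.23]
lid 180 [-1.15  0.76  1.1   2.21 -1.    0.82 -1.44]
lid -180 [-1.15  0.76  1.1   2.21 -1.    0.82 -1.44]
pot 0 [-0.49  0.32  0.84  2.04 -0.3   0.91  2.23]
pot 180 [-0.73  0.48  1.22  2.05 -0.54  0.99 -0.64]
pot -180 [-0.73  0.48  1.22  2.05 -0.54  0.99 -0.64]
potend 0 [-0.47  0.43  0.84  2.09 -0.45  0.8   1.76]
potend 180 [-0.7   0.66  1.25  2.1  -0.78  0.97 -1.04]
potend -180 [-0.7   0.66  1.25  2.1  -0.78  0.97 -1.04]
```

Run:
```python
from h import *
a0=2.3
D=lambda a:down(np.radians(a+90))
command_gripper(.045)
movep(hp(a0,z=.17),D(a0))
print("lower hit",move_l(hp(a0),feed=.12,until_force=8))
command_gripper(.022)
s=sense();print(s["time_s"],s["position"],s["finger_gap"],s["wrist_force"].round(1))
for a in (-14,-31,-48,-65,-80.9):
    hit=move_l(hp(a),D(a),feed=.1,until_force=15)
    s=sense();print(a,hit,s["time_s"],s["wrist_force"].round(1),s["ft_torque"].round(2))
    if hit: break
if not hit:
    for a in (-85,-89,-93):
        hit=move_l(hp(a),D(a),feed=.03,until_force=12)
        s=sense();print(a,hit,s["time_s"],s["position"].round(4),hp(a).round(4),s["wrist_force"].round(1))
        if hit: break
shot("wrist","w_cl")
```

```text
lower hit False
7.0583 [ 0.65304545 -0.1138169   0.0965098 ] 0.022343996506967684 [-0.5 -0.3 -1.4]
-14 False 7.4917 [-0.2 -0.3  0.7] [-0.02 -0.03  0.03]
-31 False 7.9417 [ 0.1  0.9 -0.3] [ 0.03  0.02 -0.  ]
-48 False 8.3917 [0.  0.2 0.5] [-0.03 -0.02  0.01]
-65 False 8.8417 [0.2 0.6 0.4] [-0.05 -0.08 -0.04]
-80.9 False 9.2667 [-0.7  0.4  0.3] [ 0.04 -0.03 -0.02]
-85 False 9.5583 [ 0.6002 -0.1737  0.096 ] [ 0.5999 -0.1739  0.096 ] [-0.6 -0.7  0.1]
-89 False 9.8417 [ 0.5994 -0.1732  0.0963] [ 0.5959 -0.1741  0.096 ] [ 6.8  0.6 -4.4]
-93 True 10.05 [ 0.6003 -0.1721  0.0964] [ 0.5918 -0.174   0.096 ] [ 3.5 -0.3 -1.1]
```

View pics/w_cl.png

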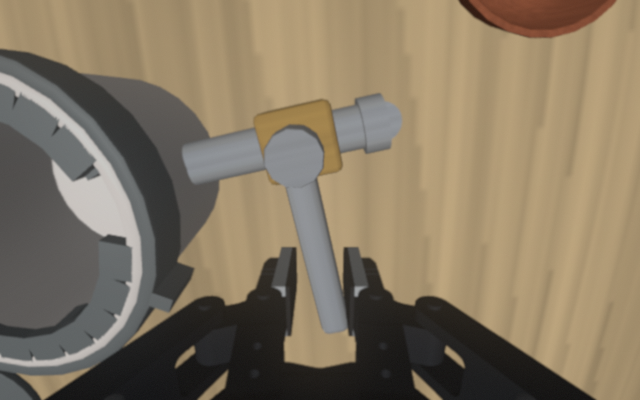

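The handle is square to the pipe: pipe (198,163)-(385,123), bar (296,155)-(332,330). The force rise confirms it reached the stop. Next I'll back off within the cage slack, lift, and grasp the lid.

```bash
python3 - <<'E'
from h import *
s=sense();p=s["position"]
move_l(p+np.array([.003,0,0]),feed=.03)
move_l(p+np.array([.003,0,.15]),feed=.2)
shot("wrist","w_cl2")
command_gripper(.06)
movep([*LID,.13],down(np.radians(LA+90)))
shot("wrist","w_l2")
print("hit",move_l([*LID,.056],feed=.1,until_force=8))
command_gripper(.0,60)
s=sense();print(s["time_s"],s["position"].round(4),s["finger_gap"],s["wrist_force"].round(1))
shot("wrist","w_g");
E
python3 - <<'E'
import cv2,numpy as np
a=cv2.imread("pics/w_cl2.png");b=cv2.imread("pics/w_g.png")
cv2.imwrite("pics/ab.png",cv2.resize(np.hstack([a,b]),(800,250),interpolation=cv2.INTER_AREA))
E
```

```text
hit False
14.5417 [0.4593 0.1236 0.0565] 0.015135901438355184 [-0.8  0.3  5.7]
```

View pics/ab.png

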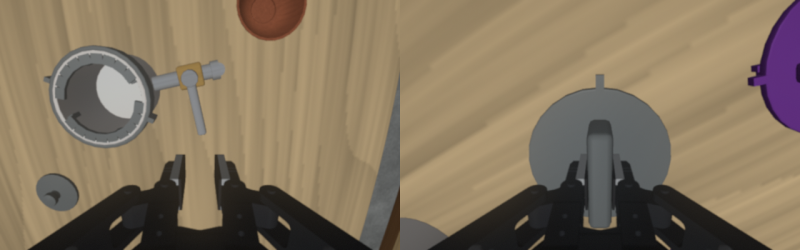

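The left half shows the handle square across the pipe and released. The right half shows the bar held between the pads with the nib straight up at (600,80). I'll re-measure the pot from this other view angle and the lid from the close view before fitting.

Run:
```python
from h import *
from scipy.optimize import least_squares
def fit(Q,g): return least_squares(lambda a:np.hypot(Q[:,0]-a[0],Q[:,1]-a[1])-a[2],g,loss="soft_l1",f_scale=.001).x
p,d,C=load("w_cl2");P=cloud(C,d);x,y,z=np.moveaxis(P,2,0)
m=(np.hypot(x-.48,y+.134)<.09)&(z>.103)&(z<.12)
mm=cv2.morphologyEx(m.astype(np.uint8),cv2.MORPH_CLOSE,np.ones((5,5)))
cs=max(cv2.findContours(mm,cv2.RETR_EXTERNAL,cv2.CHAIN_APPROX_NONE)[0],key=len).reshape(-1,2)
Q=ray(C,cs,.11);c=fit(Q,[.48,-.13,.065]);print("pot",c)
a=np.degrees(np.arctan2(Q[:,1]-c[1],Q[:,0]-c[0]));k=np.hypot(*(Q[:,:2]-c[:2]).T)>c[2]+.003
for t in (-26,154): q=a[k&(abs((a-t+180)%360-180)<20)];print("rib",q.min(),q.max(),q.mean())
h=(z>.09)&(z<.1)&(np.hypot(x-HI[0],y-HI[1])<.085)&(np.hypot(x-HI[0],y-HI[1])>.02)&(np.hypot(x-POT[0],y-POT[1])>.08)
H=ray(C,np.argwhere(h)[:,::-1],.097)[:,:2];w,v=np.linalg.eigh(np.cov(H.T));print("handle",h.sum(),H.mean(0),np.degrees(np.arctan2(v[1,1],v[0,1])),np.degrees(np.arctan2(*(H.mean(0)-HI)[::-1])))
p,d,C=load("w_l2");P=cloud(C,d);x,y,z=np.moveaxis(P,2,0)
t=(z>.057)&(z<.07)&(np.hypot(x-.459,y-.1235)<.06)
H=ray(C,np.argwhere(t)[:,::-1],.062)[:,:2];print("bar",cv2.minAreaRect((H*1000).astype(np.float32)),H.mean(0))
```

```text
pot [ 0.48285018 -0.1342032   0.06461957]
rib -28.656623735214392 -21.683323485068094 -25.2351249737694
rib 151.05301345160544 157.94694006568466 154.8051280688453
handle 966 [ 0.60343287 -0.16236557] 99.4406718902289 -79.49082972108532
bar ((458.2059631347656, 124.49044036865234), (15.650378227233887, 69.49263000488281), 61.5875358581543) [0.45661307 0.1253921 ]
```

View pics/w_l2.png

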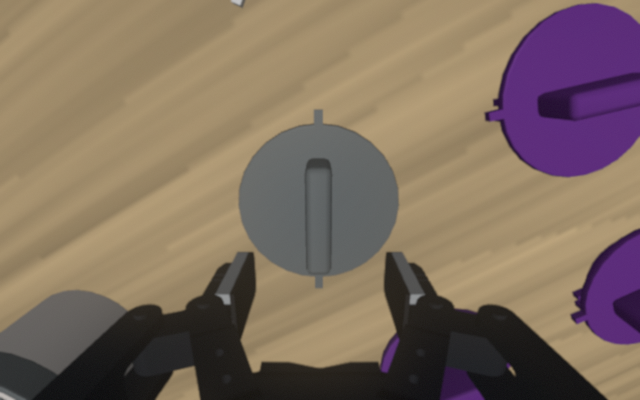

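The handle measures 90° to the pot's x within about 0.5°. The pot averages (0.482,-0.134) with yaw 9.4°. Now I'll lift, carry and lower the lid with a force guard.

```bash
cat >> h.py <<'E'
POT=np.array([.4822,-.1343]); YAW=9.4
def st(t=""):
    s=sense();print(t,round(float(s["time_s"]),2),s["position"].round(4),s["wrist_force"].round(1),s["ft_torque"].round(2),round(float(s["finger_gap"]),4));return s
E
python3 - <<'E'
from h import *
s=sense();p=s["position"]
move_l([p[0],p[1],.24],feed=.2)
st("lift")
u=np.array([np.cos(np.radians(YAW)),np.sin(np.radians(YAW))])
T=POT+.0008*u
movep([*T,.24],down(np.radians(YAW+90)))
shot("wrist","w_c1")
move_l([*T,.185],feed=.12); s=st("above")
shot("scene","s_c1")
hit=move_l([*T,.147],feed=.04,until_force=6); st(f"hit {hit}")
shot("wrist","w_in");shot("scene","s_in")
E
python3 - <<'E'
import cv2,numpy as np
a=cv2.imread("pics/w_c1.png");b=cv2.imread("pics/w_in.png");c=cv2.imread("pics/s_in.png")[140:290,200:400]
cv2.imwrite("pics/abc.png",np.vstack([cv2.resize(np.hstack([a,b]),(800,250),interpolation=cv2.INTER_AREA),np.pad(cv2.resize(c,(440,330)),((0,0),(0,360),(0,0)))]))
E
```

```text
lift 15.66 [0.4583 0.1236 0.239 ] [-0.8  0.5 -2.2] [ 0.04 -0.02 -0.03] 0.0152
above 17.41 [ 0.4834 -0.1342  0.1853] [-0.4  0.3 -1.7] [-0.02  0.02 -0.  ] 0.015
hit True 18.32 [ 0.4826 -0.1341  0.1486] [-1.   1.1  4.3] [0.14 0.03 0.04] 0.015
```

View pics/abc.png

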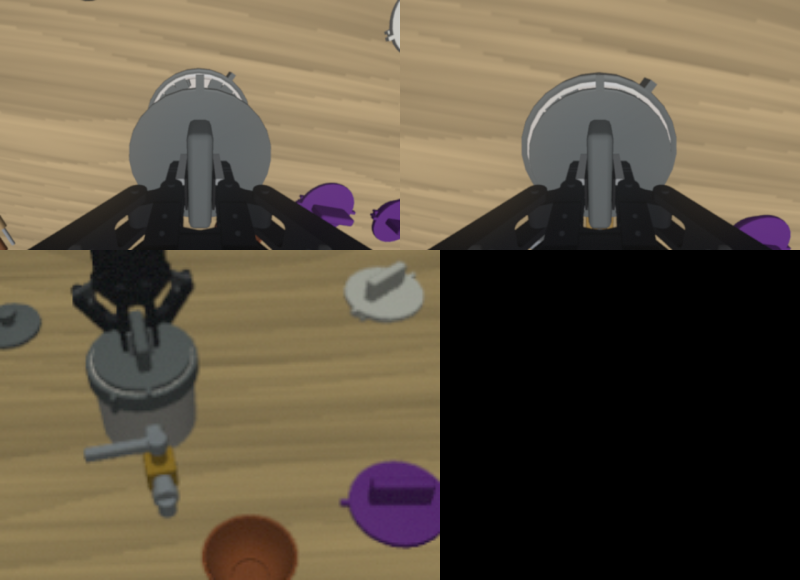

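Contact came at TCP z=0.1486, which is the seated height (16 mm lower than it would be off the slots). In the pictures the flange is flush and the nib lies on the pot's x. Now I'll twist clockwise in small steps.

```bash
python3 - <<'E'
from h import *
for dth in (4,8,13,18,23,28,33):
    a=YAW-dth; u=np.array([np.cos(np.radians(a)),np.sin(np.radians(a))])
    T=POT+.0006*u
    hit=move_l([*T,.1482],down(np.radians(a+90)),feed=.005,until_force=25)
    s=st(f"{dth} {hit} yaw {np.degrees(np.arctan2(s['tcp_rot'][1,2],s['tcp_rot'][0,2])) if 0 else ''}")
    print(np.degrees(np.arctan2(s["tcp_rot"][1,2],s["tcp_rot"][0,2]))-90)
    if hit: break
shot("wrist","w_t1");shot("top","t_t1");shot("scene","s_t1")
E
python3 - <<'E'
import cv2,numpy as np
a=cv2.imread("pics/w_t1.png")[60:360,120:520];b=cv2.imread("pics/t_t1.png")[140:290,260:460]
cv2.imwrite("pics/t1.png",np.hstack([a,cv2.resize(b,(400,300),interpolation=cv2.INTER_CUBIC)]))
E
```

```text
4 False yaw  18.85 [ 0.4825 -0.1336  0.1486] [-4.2  2.8  7.9] [0.45 0.62 0.46] 0.0153
5.517627248553268
8 False yaw  19.1 [ 0.4824 -0.1336  0.1486] [-5.4  3.3  9.5] [0.45 0.71 0.22] 0.0149
1.4638898213335239
13 False yaw  19.35 [ 0.4826 -0.1338  0.1485] [-4.4  2.7  8.7] [0.45 0.6  0.01] 0.0151
-3.6043730193927104
18 False yaw  19.6 [ 0.4829 -0.1341  0.1486] [-3.   2.6  7. ] [ 0.26  0.47 -0.08] 0.0155
-8.638243568483887
23 False yaw  19.85 [ 0.4829 -0.1343  0.1486] [-2.5  2.2  6.7] [ 0.34  0.45 -0.03] 0.0153
-13.646196802355789
28 False yaw  20.1 [ 0.483  -0.1346  0.1485] [-1.7  1.1  5.3] [ 0.18  0.32 -0.18] 0.0152
-18.669665358404572
33 False yaw  20.35 [ 0.4831 -0.1347  0.1486] [-1.2  1.1  5.1] [ 0.2   0.29 -0.21] 0.0151
-23.649353867334284
```

View pics/t1.png

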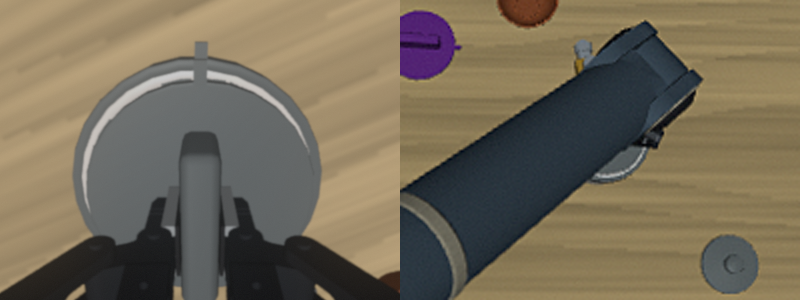

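The nib and rib are nearly in line, at about (200,60) in the crop. I'll zoom in and measure the offset.

Run:
```python
from h import *
p,d,C=load("w_t1")
c=p[85:155,270:370,::-1]
cv2.imwrite("pics/z.png",cv2.resize(c,None,fx=8,fy=8,interpolation=cv2.INTER_CUBIC))
def ang(uv,z):
    q=ray(C,[uv],z)[0,:2]-POT;return np.degrees(np.arctan2(q[1],q[0])).round(2),np.hypot(*q).round(4)
g=cv2.cvtColor(p,cv2.COLOR_RGB2GRAY)
for r in range(98,150,3): print(r,g[r,308:334])
```

```text
98 [156 156 157 156 155 155 156 155 155 154 155 154 153 153 153 153 153 153
 152 152 151 151 149 149 148 149]
101 [155 155 155 154 155 152 145 134 127 127 127 127 125 126 127 128 127 126
 129 135 143 147 147 147 147 147]
104 [152 153 152 152 152 148 138 123 113 113 112 113 113 113 113 113 112 113
 113 123 137 146 147 147 147 147]
107 [150 150 148 150 149 145 136 122 114 113 114 114 114 113 114 112 112 114
 114 125 140 147 148 148 148 148]
110 [148 147 146 147 146 142 132 119 113 113 113 112 114 112 112 113 113 112
 115 127 141 149 148 148 147 148]
113 [145 146 147 147 146 142 132 118 112 113 113 112 113 112 113 113 111 112
 116 126 141 145 146 146 146 146]
116 [108 108 108 110 109 108 110 112 112 113 112 112 113 112 112 112 112 113
 110 107 102 101 106 113 120 127]
119 [86 87 88 90 88 87 89 91 92 92 92 92 92 93 93 92 92 91 96 98 97 93 90 85
 81 79]
122 [123 123 122 123 121 118 113 112 112 112 111 112 112 111 111 112 110 111
 113 118 121 121 120 120 119 119]
125 [115 115 115 115 115 113 112 112 111 112 112 111 111 111 111 111 112 111
 112 112 112 113 114 114 114 114]
128 [103 101 104 
[... 170 characters left out ...]

 131 164 181 181 175 168 159 146]
134 [200 201 201 200 190 161 126 112 111 111 111 110 111 110 110 109 109 112
 137 175 197 200 201 201 202 201]
137 [184 185 185 188 182 155 124 111 110 111 110 110 110 110 110 111 109 112
 135 166 181 187 189 191 194 195]
140 [ 93  92  94 105 113 113 109 110 110 110 109 109 109 110 109 110 109 108
 103  91  88  89  91  97 101 101]
143 [106 109 111 112 111 110 111 110 109 109 110 109 109 110 109 109 109 109
 110 109 110 108 108 103 102 101]
146 [112 111 111 111 111 111 110 110 109 110 109 110 109 110 109 109 109 109
 109 110 110 110 111 111 110 110]
149 [110 110 110 110 110 109 110 110 110 110 109 110 109 109 110 109 110 109
 110 108 110 109 108 108 108 109]
```

View pics/z.png

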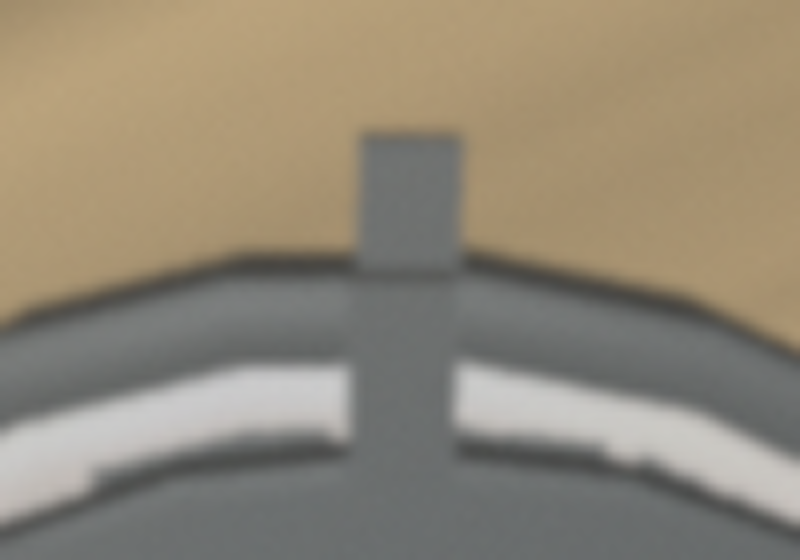

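Run:
```python
from h import *
p,d,C=load("w_t1")
g=cv2.cvtColor(p,cv2.COLOR_RGB2GRAY).astype(float)
def edges(r):
    v=g[r,305:336]; mid=v[13:18].mean()
    l=(v[:6].mean()+mid)/2; rr=(v[-8:-2].mean()+mid)/2
    i=next(i for i in range(15,0,-1) if v[i-1]>l); xl=i-(l-v[i])/(v[i-1]-v[i])
    j=next(j for j in range(15,30) if v[j+1]>rr); xr=j+(rr-v[j])/(v[j+1]-v[j])
    return 305+xl,305+xr
for nm,rows,z in (("rib",(104,107,110,113),.110),("nib",(132,134,136),.118),("nib lowz",(132,134,136),.114)):
    for r in rows:
        e=edges(r); q=ray(C,[(e[0],r),(e[1],r)],z)[:,:2]; m=q.mean(0)-POT
        print(nm,r,np.round(e,2),"width",np.hypot(*(q[0]-q[1])).round(4),"ang",np.degrees(np.arctan2(m[1],m[0])).round(2),"r",np.hypot(*m).round(4), m)
print("lid z: depth of flange/nib",np.nanmedian(cloud(C,d)[128:137,317:323,2]),np.nanmedian(cloud(C,d)[104:112,317:324,2]),np.nanmedian(cloud(C,d)[150:165,285:300,2]))
s=st();print(np.degrees(np.arctan2(s["tcp_rot"][1,2],s["tcp_rot"][0,2]))-90)
```

```text
rib 104 [314.34 327.43] width 0.0059 ang 154.75 r 0.0713 [-0.06444337  0.03039688]
rib 107 [314.3  327.34] width 0.0059 ang 154.74 r 0.0699 [-0.06324092  0.02984194]
rib 110 [314.16 327.19] width 0.0059 ang 154.76 r 0.0686 [-0.06204845  0.02924983]
rib 113 [314.2  327.19] width 0.0059 ang 154.72 r 0.0673 [-0.06082089  0.02872351]
nib 132 [313.16 326.46] width 0.0059 ang 154.89 r 0.0595 [-0.05385565  0.02523802]
nib 134 [313.16 326.48] width 0.0059 ang 154.86 r 0.0586 [-0.05305379  0.02489318]
nib 136 [313.13 326.35] width 0.0058 ang 154.88 r 0.0577 [-0.05226581  0.02450972]
nib lowz 132 [313.16 326.46] width 0.006 ang 154.88 r 0.0591 [-0.05347862  0.02507553]
nib lowz 134 [313.16 326.48] width 0.006 ang 154.85 r 0.0582 [-0.05265518  0.02472141]
nib lowz 136 [313.13 326.35] width 0.006 ang 154.86 r 0.0573 [-0.05184599  0.02432764]
lid z: depth of flange/nib 0.11860307591880401 0.11051306390236923 0.11865504756367201
 20.5 [ 0.4831 -0.1347  0.1486] [-1.3  0.1  5.3] [ 0.13  0.28 -0.15] 0.0154
-23.645173239037277
```

The nib is at 154.87° and the rib at 154.74°, so they are 0.13° apart. The tool yaw implies about 33° of turn, though, and this view implies about 34.9°. I'll check the lid's own direction from the bar edges.

Run:
```python
from h import *
for name,zt in (("w_t1",.1545),("w_in",.1545),("w_g",.062),("w_l2",.062)):
    p,d,C=load(name);P=cloud(C,d);z=P[...,2]
    t=(abs(z-zt)<.005); t[:,:260]=0;t[:,380:]=0
    H=[]
    n,lab,stt,_=cv2.connectedComponentsWithStats(t.astype(np.uint8))
    i=1+np.argmax(stt[1:,4]);t=lab==i
    rows=[r for r in range(400) if t[r].sum()>8][4:-4]
    L=np.array([(np.where(t[r])[0].min()-.5,r) for r in rows]);R=np.array([(np.where(t[r])[0].max()+.5,r) for r in rows])
    print(name,stt[i],np.median(z[t]))
    qs=[]
    for E in (L,R):
        q=ray(C,E,zt)[:,:2];v=cv2.fitLine(q.astype(np.float32),cv2.DIST_HUBER,0,.01,.01).ravel();a=np.degrees(np.arctan2(v[1],v[0]))%180
        qs.append((a,v[2:]));
    a=np.mean([x[0] for x in qs]);c=np.mean([x[1] for x in qs],0)
    n=np.array([-np.sin(np.radians(a)),np.cos(np.radians(a))])
    print(" edges",qs[0][0],qs[1][0],"lateral of line from POT, mm",(c-POT)@n*1e3)
    # tool yaw from R: tool z in world = R_cam col x approx
    print(" camx yaw", np.degrees(np.arctan2(C[3][1,0],C[3][0,0]))-90)
```

```text
w_t1 [ 264  210  112  155 6779] 0.1542117556485925
 edges 155.67674 157.00237 lateral of line from POT, mm -1.4475699694812518
 camx yaw -23.604750029763295
w_in [ 264  210  112  155 6758] 0.1541778237826005
 edges 8.646286 10.148844 lateral of line from POT, mm 0.8057688950340249
 camx yaw 9.43844611339253
w_g [ 264  209  112  156 6792] 0.062129794072135924
 edges 150.65768 152.06683 lateral of line from POT, mm -216.80653886927453
 camx yaw -28.651559988367985
w_l2 [ 305  166   27  109 2783] 0.062130293198965264
 edges 151.22726 151.17125 lateral of line from POT, mm -215.22977280171037
 camx yaw -28.783198899985898
```

The bar direction agrees with the tool yaw, at -23.65°. So the lid is about 1.3 mm off-centre sideways (clearance is 2 mm) and about 1.7° short in true angle. I'll centre it and finish the twist together.

```bash
cat > chk.py <<'E'
from h import *
def chk(name):
    p,d,C=load(name); g=cv2.cvtColor(p,cv2.COLOR_RGB2GRAY).astype(float)
    def edges(r):
        v=g[r,300:341]; mid=v[18:23].mean()
        l=(v[:9].mean()+mid)/2; rr=(v[-11:-2].mean()+mid)/2
        i=next(i for i in range(20,0,-1) if v[i-1]>l); xl=i-(l-v[i])/(v[i-1]-v[i])
        j=next(j for j in range(20,39) if v[j+1]>rr); xr=j+(rr-v[j])/(v[j+1]-v[j])
        return 300+xl,300+xr
    for nm,rows,z in (("rib",(104,107,110),.110),("nib",(132,134,136),.118)):
        for r in rows:
            e=edges(r); q=ray(C,[(e[0],r),(e[1],r)],z)[:,:2]; m=q.mean(0)-POT
            print(nm,r,np.round(e,2),"w",np.hypot(*(q[0]-q[1])).round(4),"ang",np.degrees(np.arctan2(m[1],m[0])).round(2),"r",np.hypot(*m).round(4))
E
python3 - <<'E'
from h import *
import chk
hit=move_l([.4826,-.1357,.1482],down(np.radians(-25.3+90)),feed=.004,until_force=20)
s=st(hit);print(np.degrees(np.arctan2(s["tcp_rot"][1,2],s["tcp_rot"][0,2]))-90)
shot("wrist","w_t2");
p,d,C=load("w_t2")
cv2.imwrite("pics/z2.png",cv2.resize(p[85:155,270:370,::-1],None,fx=6,fy=6,interpolation=cv2.INTER_CUBIC))
chk.chk("w_t2")
P=cloud(C,d);print("flange z",np.nanmedian(P[150:165,285:300,2]),np.nanmedian(P[150:165,340:355,2]))
E
```

```text
False 20.94 [ 0.4832 -0.1345  0.1486] [-1.   3.9  7.4] [0.66 0.31 0.54] 0.0154
-25.09526925912033
rib 104 [309.73 323.03] w 0.006 ang 154.72 r 0.0713
rib 107 [309.75 323.02] w 0.006 ang 154.72 r 0.07
rib 110 [309.76 322.85] w 0.006 ang 154.75 r 0.0687
nib 132 [311.82 324.56] w 0.0056 ang 153.88 r 0.0595
nib 134 [311.69 325.12] w 0.0059 ang 153.77 r 0.0587
nib 136 [311.65 325.19] w 0.006 ang 153.75 r 0.0578
flange z 0.11859584141735383 0.11852698086404351
```

View pics/z2.png

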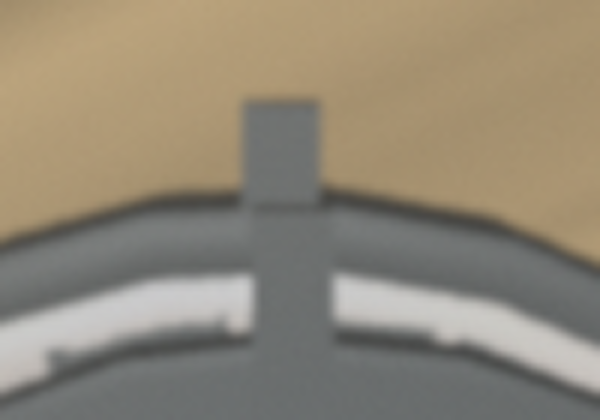

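The sideways move stuck on friction: TCP y stayed at -0.1345 with 3.9 N. The nib is now 0.9° past the rib while the lid angle is -25.1°. I'll unload the lid within its 2 mm height play, centre it and press it back down.

Run:
```python
from h import *
import chk
R=down(np.radians(-25.3+90))
move_l([.4828,-.1350,.1496],R,feed=.01,until_force=20); st("up")
move_l([.4826,-.1359,.1496],R,feed=.004,until_force=20); st("ctr")
hit=move_l([.4826,-.1359,.1482],R,feed=.004,until_force=20)
s=st(hit);print(np.degrees(np.arctan2(s["tcp_rot"][1,2],s["tcp_rot"][0,2]))-90)
p,d,C=shot("wrist","w_t3")
cv2.imwrite("pics/z3.png",cv2.resize(p[85:155,270:370,::-1],None,fx=6,fy=6,interpolation=cv2.INTER_CUBIC))
P=cloud(C,d);print("flange z",np.nanmedian(P[150:165,285:300,2]),np.nanmedian(P[150:165,340:355,2]))
chk.chk("w_t3")
```

```text
up 21.3 [ 0.4825 -0.1351  0.1492] [ 0.5  0.6 -1.5] [-0.05 -0.    0.04] 0.0153
ctr 21.68 [ 0.4824 -0.136   0.1495] [ 0.2 -0.6 -2.1] [-0.07  0.07 -0.01] 0.0148
False 22.18 [ 0.4825 -0.1359  0.1486] [-2.6  1.8  5.2] [ 0.3   0.68 -0.04] 0.015
-25.303507502552634
flange z 0.11864917708711334 0.11863895112996359
rib 104 [312.49 325.64] w 0.006 ang 154.8 r 0.0713
rib 107 [312.53 325.65] w 0.006 ang 154.79 r 0.07
rib 110 [312.56 325.55] w 0.0059 ang 154.81 r 0.0687
nib 132 [312.79 325.78] w 0.0057 ang 154.71 r 0.0596
nib 134 [312.68 326.12] w 0.0059 ang 154.66 r 0.0587
nib 136 [312.7  326.19] w 0.006 ang 154.64 r 0.0578
```

View pics/z3.png

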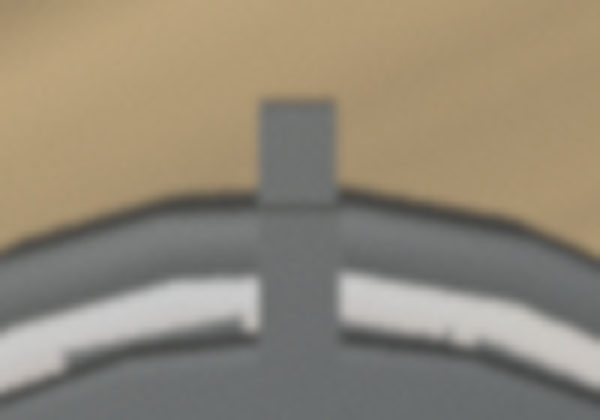

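The nib (154.67°) and rib (154.80°) agree within 0.15°. The lid yaw of -25.3° is 34.7° clockwise, and the flange top is at 0.1186, which is seated. Before handing in I'll check the handle and bystanders.

Run:
```python
from h import *
p,d,C=shot("scene","s_end")
q=load("scene0") if 0 else np.load("pics/scene0.npz")["p"]
df=np.abs(p.astype(int)-q).max(2)
for nm,(u,v) in dict(bowl=(314,280),jar=(428,155),plain=(204,174),white=(375,159),pu=(381,255)).items(): print(nm,np.percentile(df[v-18:v+18,u-20:u+20],95))
cv2.imwrite("pics/s_endz.png",cv2.resize(p[140:310,180:400,::-1],None,fx=3,fy=3,interpolation=cv2.INTER_CUBIC))
st()
```

```text
bowl 7.0
jar 7.0
plain 7.0
white 8.0
pu 7.0
 22.28 [ 0.4825 -0.1359  0.1486] [-3.1  0.8  6.1] [0.28 0.58 0.02] 0.015
```

View pics/s_endz.png

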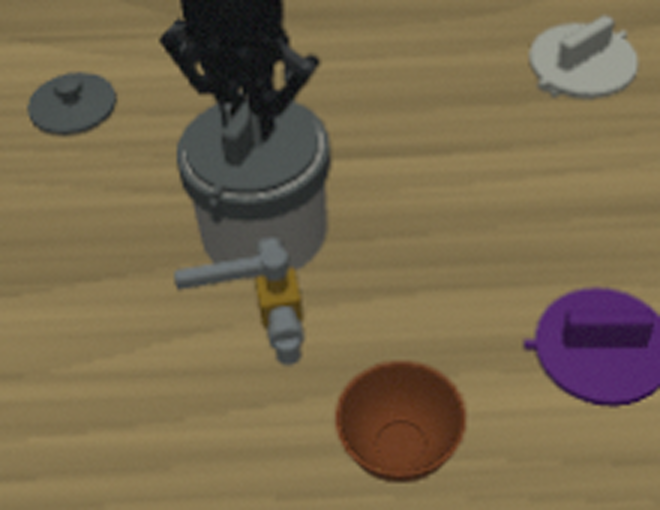

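The handle is across the pipe at (178,278)-(275,255), the lid is flush with its nib at the rib (215,200), and the bystanders have not moved. Handing in.

Run:
```python
from rig import *
finish_job()
```

```text
the job is handed in; nothing more can be done
```

I closed the stopcock, then fitted the bayonet lid and twisted it to the venting position. I handed in at about 22 s, still gripping the lid by its handle.

- **Stopcock:** turned to its stop. A close-up just after I let go measured the handle at 90° to the pot's x within about 0.5°, and the last picture still showed it across the pipe.
- **Seating:** the lid went down through the slots on the first try. The flange top measured z = 0.1186 m against 0.118 m expected, so it sits flush.
- **Venting position:** the lid is turned 34.7° clockwise, with the one nib I could see (the gripper hides the other) within 0.15° of its rib. I felt no click, and it is well short of the plungers at 57°.
- **Bystanders:** the bowl, jar, plain lid, the white look-alike and one of the purple ones are unchanged between the first and last scene pictures. I did not compare the other two purple ones.

**Checks that disagreed:** after the first twist, the nib already lined up with the rib, but the lid's own angle was about 1.7° short. The lid was sitting about 1.3 mm off-centre. My first try at centring it stuck on friction, so I raised it about 1 mm within its height play, centred it and pressed it down again. After that both checks agreed.

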